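# Drive a spline home with the bench key driver

### The job

Drive the proud maple spline fully home into the walnut box's corner with a shot of the spring driver: pull the yellow handle back until the hidden sear catches and holds it by itself, stopping gently as soon as you feel the rubber buffer and never forcing it, let go of the handle, then press the red trigger pad to fire. Do not push the spline by hand, and leave the other things on the bench where they are.

Things in the scene. Friction and masses are not known exactly. Their poses are not given: they have to be found in the camera images.
- driver: Blue bench key driver, fixed. Origin: on the bench right below the handle's rest place; x = striking direction, handle to box; y = to the trigger's side. Base x -145 to 45 mm. The striker runs in an open-topped channel, cheeks 42 mm apart over their outsides, x -140 to 30 mm, tops 58 mm above the bench; end block 60 mm high at x -145 to -135 mm.
- striker: Steel striker bar, 100 x 18 x 18 mm, carrying the handle post. Origin: on the post's axis at its foot, 54 mm above the bench. Slides only along the driver's x: 0 at rest, negative when drawn. Spring: 0 N at rest, 0.18 N more per mm drawn, plus 0.6 N of sliding friction. Caught, it stays back with no force on it; not caught, it springs forward if let go. Fired, it flies up to 12 mm past rest and settles near rest.
- handle_top (a point): Top of the upright yellow handle post on the striker: round, 14 mm diameter with an 18 mm ball top; the top is 66 mm above the striker's origin (120 mm above the bench). The post stands free above the cheeks.
- sear_place (a point): Place of the hidden sear in the channel (x -30 mm). It catches at a draw set anew each time, unknown, 36 to 76 mm. In the 20 mm before that the pull rises an extra 2 to 4 N as the sear is pushed aside, then drops. 2.5 mm past the catch point the bar's hidden lug meets the rubber buffer and the pull rises 5 N per mm. Drawn past the catch and eased forward, the handle is held.
- buffer: Black rubber buffer hidden in the channel; only the striker's lug can reach it. Its frame coincides with the driver's when unloaded, so its pose tells nothing of the catch point. More than 14 N on it (2.8 mm of squeeze) counts as forcing it.
- trigger: Red trigger pad, 34 x 32 mm, on a grey pillar. Origin: centre of its top face, 76 mm above the bench when up, at x -30, y +75 mm of the driver. Goes straight down 12 mm; 1 to 3 N until it meets the sear in the first mm, up to about 7 N in all; the cocked striker fires 6.5 to 8.5 mm down. Springs back. More than 40 N on it counts as forcing it.
- spline: Light maple spline, 34 x 24 x 6 mm, started in the slot in the box's front corner, 45 mm above the bench. Origin: middle of its outer end, which the striker's nose hits. Slides only along the driver's x, held by about 4 N of friction; starts 6 to 9 mm proud; home when its outer end is level with the corner edge. The robot must not touch it.
- box_corner (a point): The walnut box's front corner edge at the spline's height, x = 72 mm in the driver's frame. The box is 140 x 140 x 84 mm, fixed, turned 45 degrees so that this corner faces the striker; its top is 90 mm above the bench.
- key_a: Bystander: spare maple spline lying beside the driver, 34 x 24 x 6 mm. Origin: centre of its underside.
- key_b: Bystander: another spare maple spline, 34 x 24 x 6 mm. Origin: centre of its underside.
- offcut: Bystander: walnut offcut, 100 x 45 x 30 mm. Origin: centre of its underside.
- glue: Bystander: white glue bottle with orange cap, 56 mm diameter, 150 mm high. Origin: centre of its underside.
- mallet: Bystander: hammer lying on the bench at the right. Origin: under its middle.
- brush: Bystander: glue brush lying on the bench at the left. Origin: under its middle.
- mug: Bystander: blue mug, 80 mm diameter, 90 mm high. Origin: centre of its underside.
- wax: Bystander: steel wax tin, 80 mm diameter, 50 mm high. Origin: centre of its underside.

How it is judged:
By the outcome, as a careful person would: the job done as asked, in the order asked, and still so for the second after the job is handed in, with the robot touching nothing.
It also fails if it takes over 54 s, if anything falls off the work surface, if the arm or the gripper's body presses on something with over 40 N, if the wrist force passes 120 N, or if a joint passes its speed limit or range.

### The arm

A 6-joint arm with a two-finger parallel gripper is mounted at the origin on the work surface. World frame = base frame: x ahead of the robot, y to its left, z up, the work surface at z = 0. Lengths are in m, angles in rad, forces in N, time in s.
With the tool pointing down it reaches from about 0.275 to 0.85 m from the base axis. Payload 19 kg.
Tool frame: the origin (TCP) lies between the finger pads; the fingertips stand 8 mm ahead of it and the grasp point (between the pads) lies 11 mm behind it; z points along the fingers, y is the line along which they close (so a half turn about z gives the same grasp; the last joint's range is limited). The gripper opens to 85 mm and grips with 20 to 120 N. Pads are 22 mm wide; open, the fingers measure 114 mm over their backs; the gripper's body (76 mm by 85 mm) begins 54 mm behind the grasp point. The pads swing forward as they close: fully open they stand 13 mm farther back than shut.
Start: joints at [-1.301, 0.15, 1.437, -0, 1.554, -0.134], TCP at [0.226, -0.529, 0.204] pointing down, gripper open.
Joint ranges: [-2.8, 2.8], [-0.68, 2.1], [0.12, 2.68], [-1.39, 4.53], [0.16, 2.79], [-2.81, 2.81]. Speed limits (rad/s): [1.89, 1.89, 2.22, 3.01, 3.01, 3.01].

### API

Orientations are given as a rotation vector (axis times angle).
In Python, from plant import bot, cams gives the robot as it stands.
- The arm moves only by the tool step_arm, never from a script. Its argument "increments" is one flat list of numbers, 7 for each row, row after row: the opening, from 0 (shut) to 1 (fully open), then the shift along the tool's x, y, z in mm, then the turn, a rotation vector about the tool's x, y, z in degrees. In form: [fingers, dx, dy, dz, ax, ay, az, fingers, dx, dy, dz, ax, ay, az, ...]. A call has 1 to 20 rows; each row shifts and turns the commanded pose from where the row before left it, along the tool's axes as they then stand; what a row does not reach is not made up. A row lasts 1/12 s, in which the tool goes at most 41.7 mm and 7.16 degrees, less where a joint would pass 70% of its speed; a pose out of reach is approached as far as the arm can. A call with a gripper value outside its range is refused whole. The fingers move at their own pace and stop on an object; the grip force is fixed at half the most. Time passes only in rows, so rows that do not move let the fingers close. It gives the time, the measured TCP pose, the force, the opening and the grip force at its end, in the units of the state.
- bot.read_state(): the state, without advancing time (a new reading comes with each control period).
- cams.get_image(name): name is "scene" or "top"; returns the picture (384x512x3 uint8, red, green, blue); there is no depth.
- cams.get_calibration(name): a dict with "intrinsics" (3x3 intrinsics, pixels), "R" (3x3) and "t" (3): a world point X has camera coordinates R X + t. Camera axes: x right, y down, z forward; pixel columns grow to the right and rows downward; lengths in m; the calibration is good to about 2 mm. A picture is of the moment at which its call begins. get_calibration takes no time and is no camera call.
- bot.job_done(): hands the job in; it is judged then, once.
The state is a dict: "time_s": time; "q": joint angles; "dq": joint speeds; "joint_efforts": joint torques, N m; "eef_pos": TCP position; "tool_rot": TCP orientation; "wrist_force": force on the tool from outside, world axes, zero at the start; "ft_torque": the same for the moment, N m; "gripper_width": opening from 0.0 (shut) to 1.0 (fully open); "finger_force": force on a finger pad.
Only numpy, scipy, OpenCV 4.12 (cv2) and the standard library are available. Lean on these libraries where they do the work, as an engineer would, in place of code of your own. Each camera call takes 0.05 s, during which the arm holds its last target. There are 200 camera calls.

## Working session

There is one attempt and no reset: what is moved stays moved. The work goes in short steps, Python scripts to look and compute and a tool call to move; the robot and the scene stay as the last step left them, time stands still between calls to the robot, and variables do not carry over. Pictures are saved under pics/ and viewed, at most 10 in all, crops included, and the job is handed in when it is done.

Besides the shell and the picture viewer there is one more tool, called after "Request:" by a JSON object that holds its "fn" and its "kwargs", one argument or row to a line. step_arm: Moves the arm, as the interface text tells. Its arguments: {"type":"object","properties":{"increments":{"type":"array","items":{"type":"number"}}},"required":["increments"]}

```bash
mkdir -p pics
python3 - <<'E'
from plant import bot,cams
import cv2
for n in("scene","top"):
    im=cams.get_image(n); cv2.imwrite(f"pics/{n}0.png",im[:,:,::-1])
s=bot.read_state(); print(s)
E
```

```text
{'time_s': 0.1, 'q': array([-1.30099938e+00,  1.50902905e-01,  1.43792872e+00, -1.64830353e-05,
        1.55375869e+00, -1.34024688e-01]), 'dq': array([-0.00035182, -0.00160313, -0.00312021, -0.0001005 , -0.00062118,
       -0.00025473]), 'joint_efforts': array([ 5.49947013e-03, -7.14381194e+01, -5.71798325e+01, -1.08356760e-04,
        7.11104556e-03, -2.63381133e-05]), 'eef_pos': array([ 0.22584009, -0.52854486,  0.20347372]), 'tool_rot': array([-3.07679758e+00, -6.29821374e-01,  1.32090768e-04]), 'wrist_force': array([-0.28908248,  0.42057902, -0.37066843]), 'ft_torque': array([-0.05875717, -0.01427534,  0.01757693]), 'finger_force': 0.0, 'gripper_width': 1.0001499408122634}
```

View pics/scene0.png

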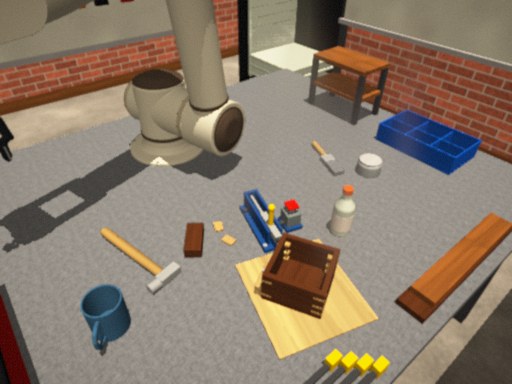

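View pics/top0.png

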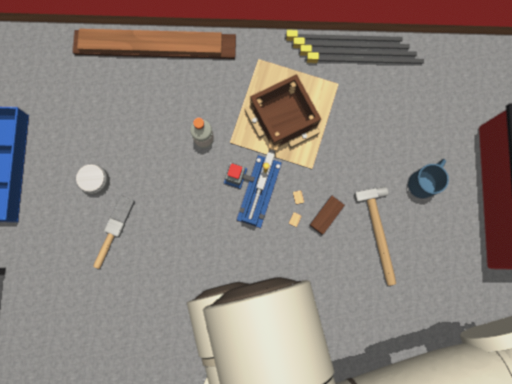

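The scene view shows the yellow handle near (270,212) and the red pad near (291,206). In the top view they are near (267,168) and (235,170), and the driver points up and slightly right towards the box corner.

```bash
cat > h.py <<'E'
import numpy as np, cv2
from plant import bot,cams
def ray(n,uv):
    c=cams.get_calibration(n);K,R,t=map(np.array,(c["intrinsics"],c["R"],c["t"]))
    d=R.T@np.linalg.inv(K)@np.array([*uv,1.]); return -R.T@t,d
def onz(n,uv,z):
    o,d=ray(n,uv); return o+d*(z-o[2])/d[2]
def tri(a,b):
    A=[];B=[]
    for n,uv in(("scene",a),("top",b)):
        o,d=ray(n,uv);d/=np.linalg.norm(d);P=np.eye(3)-np.outer(d,d);A.append(P);B.append(P@o)
    return np.linalg.lstsq(np.vstack(A),np.hstack(B),rcond=None)[0]
def blobs(im,lo,hi,roi):
    x0,x1,y0,y1=roi;h=cv2.cvtColor(im,cv2.COLOR_RGB2HSV)[y0:y1,x0:x1]
    m=cv2.inRange(h,lo,hi);n,l,s,c=cv2.connectedComponentsWithStats(m)
    return [(c[i]+[x0,y0],s[i][4],s[i][:4]+[x0,y0,0,0]) for i in range(1,n) if s[i][4]>4],m
E
python3 - <<'E'
from h import *
R=dict(scene=(235,325,180,260),top=(215,290,140,235))
for n in R:
    im=cv2.imread(f"pics/{n}0.png")[:,:,::-1].copy()
    for k,lo,hi in(("red",(0,170,110),(6,255,255)),("yel",(20,150,110),(32,255,255)),("blu",(100,140,40),(120,255,255))):
        b,m=blobs(im,lo,hi,R[n]); print(n,k,[(c.round(1),a,q) for c,a,q in b])
        if k=="red":
            for c,a,q in b: print(onz(n,c,.076).round(4))
        if k=="yel":
            for c,a,q in b: print(onz(n,c,.111).round(4))
        if k=="blu" and n=="top":
            p=np.argwhere(m)[:,::-1]+[R[n][0],R[n][2]]
            r=cv2.minAreaRect(p.astype(np.float32)); bx=cv2.boxPoints(r); print(r,[onz(n,x,.0).round(3)[:2] for x in bx])
    x0,x1,y0,y1=R[n]; cv2.imwrite(f"pics/{n}c.png",cv2.resize(im[y0:y1,x0:x1,::-1],None,fx=6,fy=6,interpolation=cv2.INTER_CUBIC))
E
```

```text
scene red [(array([291.3, 204.8]), np.int32(110), array([285, 200,  14,  11]))]
[0.5935 0.0574 0.076 ]
scene yel [(array([270.8, 213.7]), np.int32(104), array([268, 204,   7,  21]))]
[ 0.6141 -0.0355  0.111 ]
scene blu [(array([261.2, 201.2]), np.int32(73), array([252, 190,  15,  20])), (array([259.9, 228.6]), np.int32(560), array([244, 197,  32,  55])), (array([277.9, 224.4]), np.int32(35), array([274, 219,   8,  12])), (array([292.3, 227.5]), np.int32(66), array([283, 224,  19,   8]))]
top red [(array([234.6, 170.9]), np.int32(114), array([229, 165,  12,  13]))]
[0.586  0.0604 0.076 ]
top yel [(array([265.2, 167. ]), np.int32(10), array([264, 164,   4,   6]))]
[ 0.5908 -0.0179  0.111 ]
top blu [(array([258. , 195.2]), np.int32(883), array([238, 157,  40,  70])), (array([239.2, 186. ]), np.int32(5), array([238, 185,   3,   3]))]
((247.69140625, 187.56045532226562), (46.62517166137695, 66.49983978271484), 17.525569915771484) [array([0.486, 0.112]), array([0.664, 0.062]), array([ 0.627, -0.062]), array([ 0.45, -0.01])]
```

View pics/topc.png

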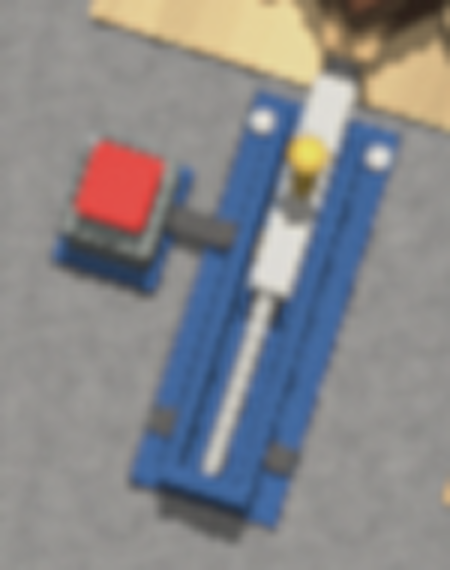

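View pics/scenec.png

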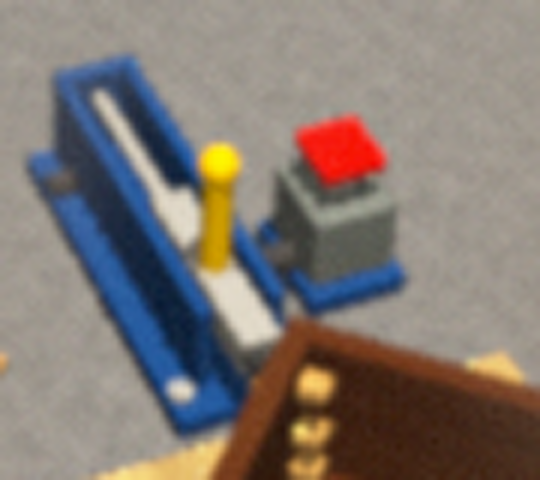

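The top crop shows the ball at crop (308,155), the pad centre at (120,187) and the base's long edges at (258,95)-(135,485) and (398,135)-(280,525). The scene crop shows the ball at (220,162) and the pad at (341,150).

Run:
```python
from h import *
T=lambda x,y:((x+.5)/6-.5+215,(y+.5)/6-.5+140)
S=lambda x,y:((x+.5)/6-.5+235,(y+.5)/6-.5+180)
print("ball",onz("top",T(308,155),.111),onz("scene",S(220,162),.111),tri(S(220,162),T(308,155)))
print("pad",onz("top",T(120,187),.076),onz("scene",S(341,150),.076),tri(S(341,150),T(120,187)))
for a,b in(((135,485),(258,95)),((280,525),(398,135))):
    p,q=onz("top",T(*a),.01),onz("top",T(*b),.01);d=q-p;print(p,q,np.degrees(np.arctan2(d[1],d[0])),np.linalg.norm(d))
h=onz("top",T(308,155),.111);t=onz("top",T(120,187),.076);d=t-h
print("yaw from pad",np.degrees(np.arctan2(d[1],d[0])-np.arctan2(75,-30)),np.linalg.norm(d[:2]))
s=bot.read_state();from scipy.spatial.transform import Rotation as Ro
print(Ro.from_rotvec(s["tool_rot"]).as_matrix().round(3))
```

```text
ball [ 0.5949043  -0.01960733  0.111     ] [ 0.59473701 -0.01698506  0.111     ] [ 0.59525768 -0.01879558  0.11222135]
pad [0.58650826 0.06049587 0.076     ] [0.59301742 0.05822467 0.076     ] [0.58832535 0.06156347 0.07087081]
[0.46386724 0.0523627  0.01      ] [6.44444004e-01 4.75012231e-04 1.00000000e-02] -16.03169856926381 0.1878837413324453
[ 0.44721708 -0.01295448  0.01      ] [ 0.62709631 -0.06403978  0.01      ] -15.85442851729449 0.18699263170768
yaw from pad -15.81778164021473 0.08054201213454415
[[ 0.92   0.393 -0.   ]
 [ 0.393 -0.92   0.001]
 [ 0.    -0.001 -1.   ]]
```

Request:
{"fn": "step_arm", "kwargs": {
  "increments": [0.6,0,0,0,0,0,6.5,0.6,0,0,0,0,0,6.5,0.6,0,0,0,0,0,6.5,0.6,0,0,0,0,0,6.5,0.6,0,0,0,0,0,6.5,0.6,0,0,0,0,0,6.6,0.6,8,-22,0,0,0,0,0.6,16,-44,0,0,0,0,0.6,16,-44,0,0,0,0,0.6,16,-44,0,0,0,0,0.6,16,-44,0,0,0,0,0.6,16,-44,0,0,0,0,0.6,16,-44,0,0,0,0,0.6,16,-44,0,0,0,0,0.6,16,-44,0,0,0,0,0.6,16,-44,0,0,0,0,0.6,16,-44,0,0,0,0,0.6,16,-44,0,0,0,0,0.6,8,-22,0,0,0,0,0.6,0,0,0,0,0,0]
}}

```text
time_s: 1.77
eef_pos: [0.5242, -0.116, 0.2035]
tool_rot: [-3.111, 0.43, 0.001]
wrist_force: [-0.0, 0.2, -0.3]
gripper_width: 0.6
finger_force: 0.0
```

Request:
{"fn": "step_arm", "kwargs": {
  "increments": [0.6,5,-15,0,0,0,0,0.6,11,-30,0,0,0,-0.3,0.6,11,-30,0,0,0,0,0.6,11,-30,0,0,0,0,0.6,3,-8,10,0,0,0,0.6,0,0,25,0,0,0,0.6,0,0,30,0,0,0,0.6,0,0,30,0,0,0,0.6,0,0,20,0,0,0,0.6,0,0,9.5,0,0,0,0.6,0,0,0,0,0,0,0.6,0,0,0,0,0,0]
}}

```text
time_s: 2.77
eef_pos: [0.5928, -0.0225, 0.0801]
tool_rot: [-3.112, 0.429, -0.0]
wrist_force: [0.8, -0.5, 0.2]
gripper_width: 0.603
finger_force: 0.0
```

Request:
{"fn": "step_arm", "kwargs": {
  "increments": [0.6,1,-4.3,1,0,0,0.3,0.6,0,0,0,0,0,0,0.4,0,0,0,0,0,0,0.3,0,0,0,0,0,0]
}}

```text
time_s: 3.1
eef_pos: [0.5951, -0.0183, 0.0793]
tool_rot: [-3.111, 0.436, -0.002]
wrist_force: [0.5, 0.6, 0.1]
gripper_width: 0.329
finger_force: 0.0
```

Run:
```python
from h import *
R=dict(scene=(225,335,140,250),top=(205,300,110,215))
o=[]
for n in R:
    im=cams.get_image(n);x0,x1,y0,y1=R[n];o.append(cv2.resize(im[y0:y1,x0:x1,::-1],(400,400),interpolation=cv2.INTER_CUBIC))
cv2.imwrite("pics/g.png",np.hstack(o)); s=bot.read_state();print(s["eef_pos"],s["wrist_force"],s["gripper_width"],s["finger_force"])
```

```text
[ 0.59490476 -0.01831717  0.07891495] [-0.08616606 -0.38796064  0.76106849] 0.296714432453547 0.0
```

View pics/g.png

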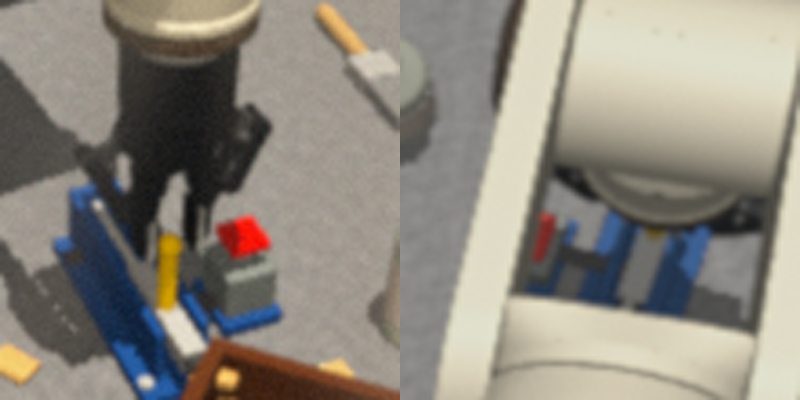

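The left half shows the post (crop (168,270)) between the two fingers with the ball hidden behind them. The right half (top view) is mostly covered by the arm. I'll close the gripper.

Request:
{"fn": "step_arm", "kwargs": {
  "increments": [0.2,0,0,0,0,0,0,0.1,0,0,0,0,0,0,0.1,0,0,0,0,0,0,0.1,0,0,0,0,0,0,0.1,0,0,0,0,0,0]
}}

```text
time_s: 3.62
eef_pos: [0.5948, -0.0193, 0.0791]
tool_rot: [3.11, -0.437, 0.001]
wrist_force: [-2.1, -6.7, 5.2]
gripper_width: 0.164
finger_force: 58.5
```

Request:
{"fn": "step_arm", "kwargs": {
  "increments": [0.1,-2,0.5,0,0,0,0,0.1,-5,0.4,0,0,0,0,0.1,-6,0,0,0,0,0,0.1,-6,0,0,0,0,0,0.1,-6,0,0,0,0,0,0.1,-4,0,0,0,0,0,0.1,-1,0,0,0,0,0,0.1,0,0,0,0,0,0,0.1,0,0,0,0,0,0]
}}

```text
time_s: 4.37
eef_pos: [0.5661, -0.0108, 0.0791]
tool_rot: [-3.111, 0.436, -0.003]
wrist_force: [5.2, -0.2, 4.6]
gripper_width: 0.162
finger_force: 58.7
```

```bash
cat > s.py <<'E'
from h import *
s=bot.read_state();e=np.array([.9613,-.2756]);n=np.array([.2756,.9613])
d=s["eef_pos"][:2]-[.5948,-.0193];f=s["wrist_force"][:2]
print("t",s["time_s"],"draw mm",-1e3*d@e,"lat",1e3*d@n,"Fx",f@e,"Fy",f@n,"Fz",s["wrist_force"][2],s["gripper_width"])
E
python3 s.py
```

```text
t 4.3667 draw mm 29.949560464119074 lat 0.2966677870602988 Fx 5.040746451202929 Fy 1.2195592124120487 Fz 4.601248151272212 0.16207482752397429
```

Request:
{"fn": "step_arm", "kwargs": {
  "increments": [0.1,-1,0,0,0,0,0,0.1,-1,0,0,0,0,0,0.1,-1,0,0,0,0,0,0.1,-1,0,0,0,0,0,0.1,0,0,0,0,0,0]
}}

```text
time_s: 4.78
eef_pos: [0.5622, -0.0096, 0.079]
tool_rot: [-3.111, 0.436, -0.003]
wrist_force: [4.4, 0.9, 4.8]
gripper_width: 0.167
finger_force: 58.7
```

```bash
python3 s.py
```

```text
t 4.7833 draw mm 33.984302676875444 lat 0.3364518161509689 Fx 4.013505031492934 Fy 2.047628975430245 Fz 4.78170100513831 0.16667878045814485
```

Request:
{"fn": "step_arm", "kwargs": {
  "increments": [0.1,-1,0,0,0,0,0,0.1,-1,0,0,0,0,0,0.1,-0.5,0,0,0,0,0,0.1,0,0,0,0,0,0]
}}

```text
time_s: 5.12
eef_pos: [0.56, -0.009, 0.0791]
tool_rot: [-3.111, 0.436, -0.004]
wrist_force: [5.9, 1.0, 4.6]
gripper_width: 0.159
finger_force: 58.7
```

```bash
python3 s.py
```

```text
t 5.1167 draw mm 36.26499028392853 lat 0.3513282626763245 Fx 5.4185741011662545 Fy 2.5844629207153256 Fz 4.592651303625156 0.15912057354796147
```

Request:
{"fn": "step_arm", "kwargs": {
  "increments": [0.1,-1,0,0,0,0,0,0.1,-1,0,0,0,0,0,0.1,0,0,0,0,0,0]
}}

```text
time_s: 5.37
eef_pos: [0.5581, -0.0084, 0.0791]
tool_rot: [-3.111, 0.436, -0.004]
wrist_force: [7.0, 1.0, 3.6]
gripper_width: 0.16
finger_force: 58.6
```

Request:
{"fn": "step_arm", "kwargs": {
  "increments": [0.1,-1,0,0,0,0,0,0.1,-1,0,0,0,0,0,0.1,0,0,0,0,0,0]
}}

```text
time_s: 5.62
eef_pos: [0.5562, -0.0078, 0.0791]
tool_rot: [-3.111, 0.436, -0.004]
wrist_force: [7.4, 1.4, 2.5]
gripper_width: 0.164
finger_force: 58.6
```

Request:
{"fn": "step_arm", "kwargs": {
  "increments": [0.1,-1,0,0,0,0,0,0.1,-1,0,0,0,0,0,0.1,0,0,0,0,0,0]
}}

```text
time_s: 5.87
eef_pos: [0.5543, -0.0073, 0.0791]
tool_rot: [-3.111, 0.436, -0.004]
wrist_force: [6.8, 0.6, 3.6]
gripper_width: 0.164
finger_force: 58.7
```

Request:
{"fn": "step_arm", "kwargs": {
  "increments": [0.1,-1,0,0,0,0,0,0.1,-1,0,0,0,0,0,0.1,0,0,0,0,0,0]
}}

```text
time_s: 6.12
eef_pos: [0.5524, -0.0067, 0.0791]
tool_rot: [-3.111, 0.436, -0.004]
wrist_force: [7.1, 1.7, 3.5]
gripper_width: 0.16
finger_force: 58.6
```

Request:
{"fn": "step_arm", "kwargs": {
  "increments": [0.1,-1,0,0,0,0,0,0.1,-1,0,0,0,0,0,0.1,0,0,0,0,0,0]
}}

```text
time_s: 6.37
eef_pos: [0.5508, -0.0062, 0.0791]
tool_rot: [-3.111, 0.436, -0.005]
wrist_force: [12.0, 0.9, 1.3]
gripper_width: 0.162
finger_force: 58.6
```

Request:
{"fn": "step_arm", "kwargs": {
  "increments": [0.1,-1,0,0,0,0,0,0.1,-0.5,0,0,0,0,0,0.1,0,0,0,0,0,0]
}}

```text
time_s: 6.62
eef_pos: [0.5499, -0.0059, 0.0791]
tool_rot: [-3.111, 0.436, -0.007]
wrist_force: [15.3, -0.0, -0.8]
gripper_width: 0.164
finger_force: 58.6
```

The force rose sharply, from 6.4 to 14.7 N along the pull, so this is the buffer. I'll stop here and ease forward.

Request:
{"fn": "step_arm", "kwargs": {
  "increments": [0.1,1,0,0,0,0,0,0.1,1,0,0,0,0,0,0.1,1,0,0,0,0,0,0.1,0,0,0,0,0,0]
}}

```text
time_s: 6.95
eef_pos: [0.5522, -0.0066, 0.0791]
tool_rot: [-3.111, 0.436, -0.004]
wrist_force: [9.7, 0.7, 3.2]
gripper_width: 0.159
finger_force: 58.8
```

Request:
{"fn": "step_arm", "kwargs": {
  "increments": [0.1,1,0,0,0,0,0,0.1,0.5,0,0,0,0,0,0.1,0,0,0,0,0,0]
}}

```text
time_s: 7.2
eef_pos: [0.5536, -0.0071, 0.0791]
tool_rot: [-3.111, 0.436, -0.004]
wrist_force: [8.5, 0.8, 3.4]
gripper_width: 0.164
finger_force: 58.8
```

Request:
{"fn": "step_arm", "kwargs": {
  "increments": [0.1,0.7,0,0,0,0,0,0.1,0.5,0,0,0,0,0,0.1,0,0,0,0,0,0,0.1,0,0,0,0,0,0]
}}

```text
time_s: 7.53
eef_pos: [0.5544, -0.0073, 0.0791]
tool_rot: [-3.111, 0.436, -0.003]
wrist_force: [5.3, 1.8, 4.3]
gripper_width: 0.16
finger_force: 58.9
```

```bash
python3 s.py
```

```text
t 7.5333 draw mm 42.20006052536419 lat 0.4210106245086456 Fx 4.599810527785124 Fy 3.1398299919962582 Fz 4.330856094235641 0.16005934609062034
```

Request:
{"fn": "step_arm", "kwargs": {
  "increments": [0.1,0.6,0,0,0,0,0,0.1,0.6,0,0,0,0,0,0.1,0,0,0,0,0,0,0.1,0,0,0,0,0,0]
}}

```text
time_s: 7.87
eef_pos: [0.5548, -0.0074, 0.079]
tool_rot: [-3.11, 0.436, -0.0]
wrist_force: [-1.5, 3.6, 9.5]
gripper_width: 0.163
finger_force: 59.3
```

```bash
python3 s.py
```

```text
t 7.8667 draw mm 41.73223173237112 lat 0.4334829904220714 Fx -2.451769743386534 Fy 3.087485432259936 Fz 9.452201410667914 0.16273872741877057
```

Held: the handle no longer follows and now resists being pushed forward. I'll let go and lift.

Request:
{"fn": "step_arm", "kwargs": {
  "increments": [0.1,-0.5,0,0,0,0,0,0.3,0,0,0,0,0,0,0.45,0,0,0,0,0,0,0.45,0,0,0,0,0,0,0.45,0,0,0,0,0,0]
}}

```text
time_s: 8.28
eef_pos: [0.5542, -0.0077, 0.0783]
tool_rot: [-3.111, 0.436, 0.001]
wrist_force: [-0.7, 0.5, 0.4]
gripper_width: 0.451
finger_force: 0.0
```

Request:
{"fn": "step_arm", "kwargs": {
  "increments": [0.45,0,0,-10,0,0,0,0.45,0,0,-20,0,0,0,0.45,0,0,-30,0,0,0,0.45,0,0,-25,0,0,0,0.2,2,-10,0,0,0,0,0,4,-25,0,0,0,0,0,4,-25,0,0,0,0,0,2,-15,0,0,0,0,0,0,0,0,0,0,0,0,0,0,0,0,0,0]
}}

```text
time_s: 9.12
eef_pos: [0.5866, 0.0616, 0.1633]
tool_rot: [3.111, -0.434, -0.001]
wrist_force: [-0.9, -1.5, 0.1]
gripper_width: 0.002
finger_force: 0.0
```

```bash
python3 - <<'E'
from h import *
im=cams.get_image("scene");x0,x1,y0,y1=225,335,140,250
cv2.imwrite("pics/c.png",cv2.resize(im[y0:y1,x0:x1,::-1],(500,500),interpolation=cv2.INTER_CUBIC))
print(bot.read_state()["gripper_width"])
E
python3 s.py
```

```text
-0.0008974504408723328
t 9.1667 draw mm 30.122609403789436 lat 74.83399939530965 Fx 0.47233820214364924 Fy 0.4992686525344251 Fz -0.6012265039934946 -0.0008974504408723328
```

View pics/c.png

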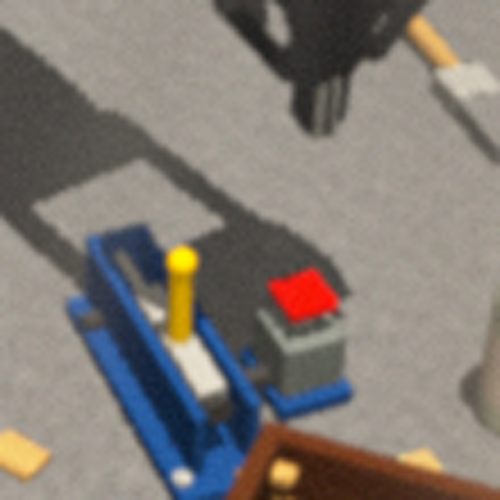

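The handle (crop (182,290)) is still drawn back by itself, and the shut fingers are above the red pad. I'll press the pad now.

Request:
{"fn": "step_arm", "kwargs": {
  "increments": [0,0,0,15,0,0,0,0,0,0,25,0,0,0,0,0,0,20,0,0,0,0,0,0,10,0,0,0,0,0,0,4,0,0,0,0,0,0,3,0,0,0,0,0,0,3,0,0,0,0,0,0,2,0,0,0,0,0,0,2,0,0,0,0,0,0,2,0,0,0,0,0,0,0,0,0,0]
}}

```text
time_s: 10.08
eef_pos: [0.5867, 0.0611, 0.0774]
tool_rot: [-3.111, 0.436, 0.0]
wrist_force: [0.2, 0.0, 0.4]
gripper_width: -0.001
finger_force: 0.0
```

```bash
python3 - <<'E'
from h import *
im=cams.get_image("scene");x0,x1,y0,y1=225,335,140,250
cv2.imwrite("pics/d.png",cv2.resize(im[y0:y1,x0:x1,::-1],(500,500),interpolation=cv2.INTER_CUBIC))
E
python3 s.py
```

```text
t 10.1333 draw mm 29.962665791128902 lat 75.02877256944848 Fx -0.0694161769615883 Fy 0.25247212938076125 Fz -0.004605649659240013 0.0010719885592434997
```

View pics/d.png

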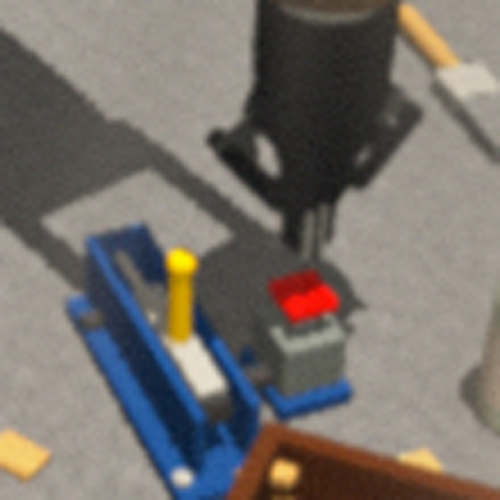

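Run:
```python
from h import *
c=cams.get_calibration("scene");K,R,t=map(np.array,(c["intrinsics"],c["R"],c["t"]))
def pj(X):
    p=K@(R@np.array(X)+t);return p[:2]/p[2]
for z in(.069,.077,.085,.09,.095):print(z,pj([.5867,.0611,z]))
im=cams.get_image("scene");b,_=blobs(im,(0,170,80),(6,255,255),(235,325,180,260))
for q in b:print(q)
```

```text
0.069 [290.40260966 204.91476668]
0.077 [290.60514376 202.67797384]
0.085 [290.80974788 200.41831968]
0.09 [290.93869078 198.99427033]
0.095 [291.06846264 197.56106586]
(array([291.4       , 204.83478261]), np.int32(115), array([284, 200,  16,  11]))
```

The fingertips (crop (310,258)) are still above the pad with no contact. I'll go down in small steps and watch the force.

Request:
{"fn": "step_arm", "kwargs": {
  "increments": [0,0,0,2,0,0,0,0,0,0,2,0,0,0,0,0,0,0,0,0,0]
}}

```text
time_s: 10.43
eef_pos: [0.5865, 0.0611, 0.0731]
tool_rot: [-3.111, 0.436, 0.001]
wrist_force: [-0.3, -0.4, -0.6]
gripper_width: 0.002
finger_force: 0.0
```

Request:
{"fn": "step_arm", "kwargs": {
  "increments": [0,0,0,2,0,0,0,0,0,0,2,0,0,0,0,0,0,0,0,0,0]
}}

```text
time_s: 10.68
eef_pos: [0.5865, 0.0611, 0.069]
tool_rot: [-3.111, 0.436, 0.001]
wrist_force: [-0.4, 0.8, 0.3]
gripper_width: -0.001
finger_force: 0.0
```

Request:
{"fn": "step_arm", "kwargs": {
  "increments": [0,0,0,2,0,0,0,0,0,0,1,0,0,0,0,0,0,0,0,0,0]
}}

```text
time_s: 10.93
eef_pos: [0.5865, 0.0611, 0.0662]
tool_rot: [-3.111, 0.436, 0.001]
wrist_force: [0.7, 0.0, 0.4]
gripper_width: 0.0
finger_force: 0.0
```

Run:
```python
from h import *
R=dict(scene=(260,320,170,230),top=(210,270,130,190))
o=[]
for n in R:
    im=cams.get_image(n);x0,x1,y0,y1=R[n];o.append(cv2.resize(im[y0:y1,x0:x1,::-1],(400,400),interpolation=cv2.INTER_CUBIC))
cv2.imwrite("pics/e.png",np.hstack(o))
```

```text
(no output)
```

View pics/e.png

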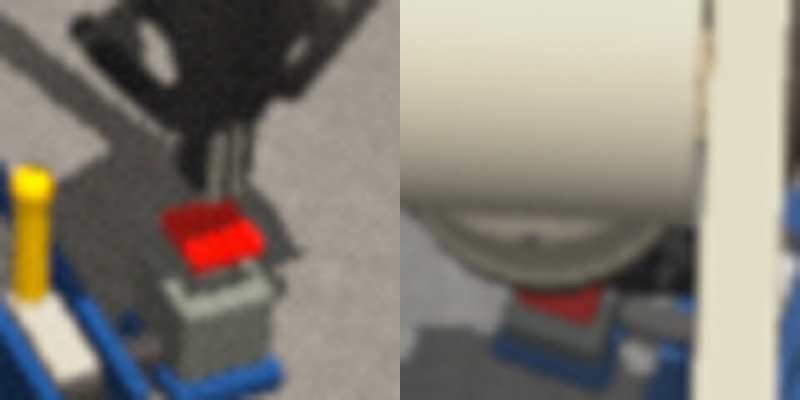

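The left half shows the tips at crop (225,200), at or just behind the pad's rear edge. I'll check where those tip pixels lie.

```bash
python3 - <<'E'
from h import *
S=(260+225.5*.15-.5,170+200.5*.15-.5)
for z in(.058,.066,.076,.085): print(z,onz("scene",S,z))
G=(225+200.5*.275-.5,140+250.5*.275-.5)
for z in(.071,.09): print("g",z,onz("scene",G,z))
for p in((165,215),(235,203),(265,240),(195,272)): print("pad corner",onz("scene",(260+p[0]*.15-.4,170+p[1]*.15-.4),.076))
E
python3 s.py; python3 -c "
from h import *
print(bot.read_state()['tool_rot'])"
```

```text
0.058 [0.56628363 0.09272379 0.058     ]
0.066 [0.57282831 0.08565128 0.066     ]
0.076 [0.58100915 0.07681064 0.076     ]
0.085 [0.58837191 0.06885407 0.085     ]
g 0.071 [0.58063301 0.02701129 0.071     ]
g 0.09 [0.59606833 0.01179474 0.09      ]
pad corner [0.57273898 0.05104432 0.076     ]
pad corner [0.58508133 0.07867464 0.076     ]
pad corner [0.60938633 0.07201994 0.076     ]
pad corner [0.6059036  0.03665824 0.076     ]
t 11.0333 draw mm 29.966406970419527 lat 75.03142498247831 Fx 0.47694107401121566 Fy 0.8034255802639738 Fz -0.05178340267248589 -0.0014565367164219027
[-3.11111178e+00  4.36177841e-01  1.35964876e-04]
```

Both pictures agree that the tips ride about 20 mm higher than I assumed. They are on the pad's axis, so I'll continue down gently.

Request:
{"fn": "step_arm", "kwargs": {
  "increments": [0,0,0,2,0,0,0,0,0,0,2,0,0,0,0,0,0,0,0,0,0]
}}

```text
time_s: 11.28
eef_pos: [0.5864, 0.0611, 0.062]
tool_rot: [-3.111, 0.436, 0.001]
wrist_force: [-0.1, 0.0, 0.1]
gripper_width: 0.002
finger_force: 0.0
```

Request:
{"fn": "step_arm", "kwargs": {
  "increments": [0,0,0,2,0,0,0,0,0,0,2,0,0,0,0,0,0,0,0,0,0]
}}

```text
time_s: 11.53
eef_pos: [0.5864, 0.0611, 0.058]
tool_rot: [3.111, -0.436, -0.001]
wrist_force: [-0.1, -0.2, 0.4]
gripper_width: 0.0
finger_force: 0.0
```

Request:
{"fn": "step_arm", "kwargs": {
  "increments": [0,0,0,2,0,0,0,0,0,0,1,0,0,0,0,0,0,0,0,0,0]
}}

```text
time_s: 11.78
eef_pos: [0.5866, 0.0611, 0.0552]
tool_rot: [-3.111, 0.436, 0.001]
wrist_force: [1.8, -0.4, 0.2]
gripper_width: 0.004
finger_force: 0.0
```

Request:
{"fn": "step_arm", "kwargs": {
  "increments": [0,0,0,1,0,0,0,0,0,0,1,0,0,0,0,0,0,0,0,0,0]
}}

```text
time_s: 12.03
eef_pos: [0.5866, 0.0611, 0.0533]
tool_rot: [-3.111, 0.436, 0.0]
wrist_force: [-0.6, 1.0, 0.8]
gripper_width: 0.001
finger_force: 0.0
```

```bash
python3 - <<'E'
from h import *
R=dict(scene=(260,320,170,230),top=(210,270,130,190))
im=cams.get_image("scene");b,_=blobs(im,(0,170,60),(6,255,255),(235,325,180,260))
for q in b:print(q)
cv2.imwrite("pics/f.png",cv2.resize(im[160:235,250:350,::-1],(800,600),interpolation=cv2.INTER_CUBIC))
E
python3 s.py
```

```text
(array([291.48275862, 205.83908046]), np.int32(87), array([285, 201,  15,  10]))
t 12.0833 draw mm 30.031207916776182 lat 75.01704657996873 Fx -0.07487712218288409 Fy 0.41248551679241513 Fz -0.3388942278183568 0.0013075119786375299
```

View pics/f.png

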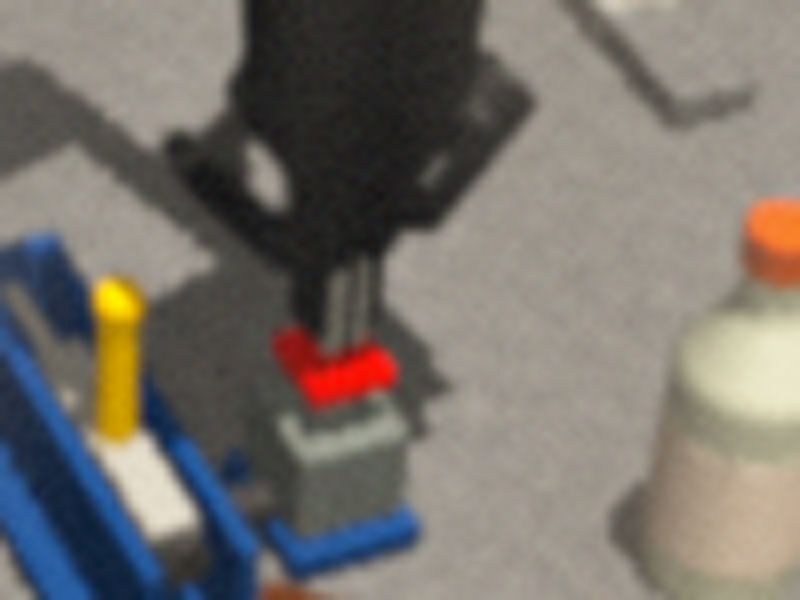

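The tips at crop (350,350) now cover the middle of the pad, just short of contact. I'll keep going down.

Request:
{"fn": "step_arm", "kwargs": {
  "increments": [0,0,0,1,0,0,0,0,0,0,1,0,0,0,0,0,0,0,0,0,0]
}}

```text
time_s: 12.33
eef_pos: [0.5866, 0.061, 0.0513]
tool_rot: [-3.111, 0.436, 0.001]
wrist_force: [-0.1, -0.1, -0.8]
gripper_width: -0.0
finger_force: 0.0
```

Request:
{"fn": "step_arm", "kwargs": {
  "increments": [0,0,0,1,0,0,0,0,0,0,1,0,0,0,0,0,0,0,0,0,0]
}}

```text
time_s: 12.58
eef_pos: [0.5866, 0.0611, 0.0493]
tool_rot: [-3.111, 0.436, 0.001]
wrist_force: [0.2, 0.5, -0.4]
gripper_width: 0.001
finger_force: 0.0
```

Request:
{"fn": "step_arm", "kwargs": {
  "increments": [0,0,0,1,0,0,0,0,0,0,1,0,0,0,0,0,0,0,0,0,0]
}}

```text
time_s: 12.83
eef_pos: [0.5867, 0.0611, 0.0475]
tool_rot: [-3.111, 0.436, -0.0]
wrist_force: [-0.6, -0.0, 2.3]
gripper_width: -0.002
finger_force: 0.9
```

Request:
{"fn": "step_arm", "kwargs": {
  "increments": [0,0,0,1.5,0,0,0,0,0,0,1.5,0,0,0,0,0,0,1,0,0,0,0,0,0,1,0,0,0,0,0,0,0,0,0,0]
}}

```text
time_s: 13.25
eef_pos: [0.5867, 0.0611, 0.0424]
tool_rot: [-3.111, 0.436, -0.0]
wrist_force: [0.9, 0.9, 3.6]
gripper_width: -0.002
finger_force: 1.8
```

Request:
{"fn": "step_arm", "kwargs": {
  "increments": [0,0,0,1,0,0,0,0,0,0,1,0,0,0,0,0,0,1,0,0,0,0,0,0,1,0,0,0,0,0,0,0,0,0,0]
}}

```text
time_s: 13.67
eef_pos: [0.5867, 0.0611, 0.0384]
tool_rot: [-3.111, 0.436, -0.0]
wrist_force: [-0.3, -0.0, 4.6]
gripper_width: -0.002
finger_force: 2.3
```

```bash
python3 - <<'E'
from h import *
im=cams.get_image("scene")
b,_=blobs(im,(20,150,110),(32,255,255),(235,325,180,260));print(b)
cv2.imwrite("pics/i.png",cv2.resize(im[160:250,240:340,::-1],(660,594),interpolation=cv2.INTER_CUBIC))
E
python3 s.py
```

```text
[(array([270.5       , 212.68644068]), np.int32(118), array([268, 203,   7,  22]))]
t 13.7167 draw mm 29.904359784239812 lat 75.06273379453212 Fx 0.6110961411844077 Fy -0.3220210809862315 Fz 3.6936384504338466 -0.0002988801113818781
```

The handle is back at its rest pixel, so the driver has fired. I'll retreat upwards and well away, then check.

Request:
{"fn": "step_arm", "kwargs": {
  "increments": [0,0,0,-5,0,0,0,0,0,0,-15,0,0,0,0,0,0,-30,0,0,0,0,0,0,-35,0,0,0,0,0,0,-35,0,0,0,0,0,0,-30,0,0,0,0,-30,0,0,0,0,0,0,-35,0,0,0,0,0,0,-35,0,0,0,0,0,0,-35,0,0,0,0,0,0,-35,0,0,0,0,0,0,-20,0,0,0,0,0,0,0,0,0,0,0]
}}

```text
$.increments: bad value
```

```bash
python3 - <<'E'
from h import *
R=dict(scene=(235,325,180,260),top=(240,300,110,170))
o=[]
for n in R:
    im=cams.get_image(n); o0=cv2.imread(f"pics/{n}0.png")
    x0,x1,y0,y1=R[n]
    if n=="top":
        for m in(o0,im[:,:,::-1]): o.append(cv2.resize(m[130:170,245:295],(400,320),interpolation=cv2.INTER_CUBIC))
    b,_=blobs(im,(20,150,110),(32,255,255),R[n]);print(n,b)
cv2.imwrite("pics/z.png",np.hstack(o))
E
python3 s.py
```

```text
scene [(array([270.5       , 212.68644068]), np.int32(118), array([268, 203,   7,  22]))]
top []
t 13.8167 draw mm 29.880399721208473 lat 75.0452281234591 Fx -0.08581368840381426 Fy 0.34597702396370056 Fz 3.9972231593662824 -0.00011451517258518109
```

View pics/z.png

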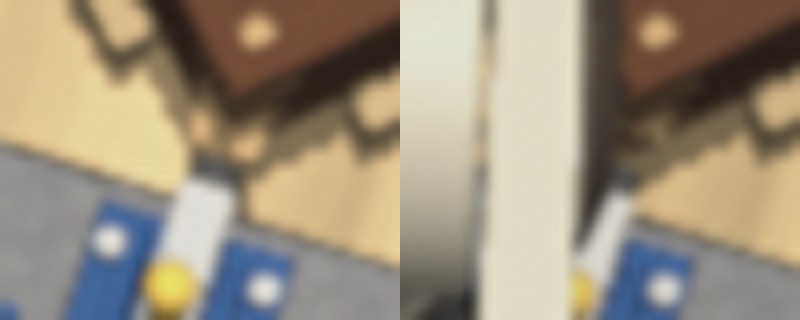

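My move had a malformed row, so nothing moved. The last picture still shows the arm covering the left of the corner, with the handle at its rest place. Retreating now.

Request:
{"fn": "step_arm", "kwargs": {
  "increments": [0,0,0,-5,0,0,0,0,0,0,-15,0,0,0,0,0,0,-30,0,0,0,0,0,0,-35,0,0,0,0,0,0,-35,0,0,0,0,0,0,-35,0,0,0,0,0,0,-15,0,0,0,0,-10,20,0,0,0,0,0,-15,30,0,0,0,0,0,-15,38,0,0,0,0,0,-15,38,0,0,0,0,0,-15,38,0,0,0,0,0,-15,38,0,0,0,0,0,-15,38,0,0,0,0,0,-15,38,0,0,0,0,0,-15,38,0,0,0,0,0,-10,30,0,0,0,0,0,-5,10,0,0,0,0,0,0,0,0,0,0,0]
}}

```text
time_s: 15.4
eef_pos: [0.3476, -0.243, 0.2086]
tool_rot: [3.11, -0.442, -0.001]
wrist_force: [-0.3, -0.3, 0.3]
gripper_width: 0.003
finger_force: 0.0
```

```bash
python3 - <<'E'
from h import *
o0=cv2.imread("pics/top0.png")[:,:,::-1]; im=cams.get_image("top")
c=cams.get_calibration("top");K,R,t=map(np.array,(c["intrinsics"],c["R"],c["t"]))
O=np.array([.595,-.019]);e=np.array([.9613,-.2756])
for d in range(44,82,3):
    X=np.r_[O+e*d/1e3,.048];p=K@(R@X+t);u,v=p[:2]/p[2]
    g=lambda m:cv2.getRectSubPix(m.astype(np.float32)[:,:,::1].copy(),(1,1),(u,v)).ravel().round()
    print(d,(round(u,1),round(v,1)),g(o0),g(im))
R_=(215,290,140,235)
for k,m in(("before",o0.copy()),("now",im)):
    b,_=blobs(m,(20,150,110),(32,255,255),R_);print(k,[(x[0].round(1),x[1]) for x in b])
D=cv2.absdiff(o0.copy(),im).max(2);n,l,s,cc=cv2.connectedComponentsWithStats((D[:240]>40).astype(np.uint8))
print([(cc[i].round(),s[i][4]) for i in range(1,n) if s[i][4]>5])
E
python3 s.py
```

```text
44 (np.float64(269.6), np.float64(155.0)) [224. 222. 216.] [223. 221. 215.]
47 (np.float64(269.9), np.float64(154.0)) [221. 219. 213.] [208. 205. 196.]
50 (np.float64(270.3), np.float64(152.9)) [194. 191. 184.] [150. 148. 143.]
53 (np.float64(270.6), np.float64(151.9)) [133. 131. 127.] [104. 102. 100.]
56 (np.float64(270.9), np.float64(150.8)) [97. 95. 94.] [98. 95. 90.]
59 (np.float64(271.2), np.float64(149.8)) [101.  94.  87.] [114. 102.  86.]
62 (np.float64(271.5), np.float64(148.7)) [126. 109.  86.] [114.  98.  76.]
65 (np.float64(271.9), np.float64(147.7)) [145. 120.  88.] [91. 76. 57.]
68 (np.float64(272.2), np.float64(146.7)) [139. 115.  83.] [74. 60. 46.]
71 (np.float64(272.5), np.float64(145.6)) [124. 103.  74.] [80. 65. 48.]
74 (np.float64(272.8), np.float64(144.6)) [97. 80. 58.] [81. 66. 49.]
77 (np.float64(273.2), np.float64(143.6)) [73. 59. 43.] [70. 56. 42.]
80 (np.float64(273.5), np.float64(142.5)) [67. 52. 39.] [67. 52. 39.]
before [(array([265.2, 167. ]), np.int32(10))]
now [(array([265.1, 167.8]), np.int32(11))]
[(array([273., 147.]), np.int32(26)), (array([264., 177.]), np.int32(10)), (array([402., 228.]), np.int32(1268))]
t 15.45 draw mm 175.34027921004358 lat -281.9239845150038 Fx -0.4047280275744535 Fy 0.3609056635278233 Fz 0.34869589442556037 -0.0008759025018610034
```

```bash
python3 -c "
from plant import bot
print(bot.job_done())"
```

```text
the job is handed in; nothing more can be done
None
```

I cocked the driver, felt the sear hold the handle, let go and fired with the red pad. In the last top image (about 3 mm per pixel) the spline no longer shows proud of the corner, the bystanders it shows have not moved, and the job is handed in.

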